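Load the respirator blower's battery and snap its lid shut

TASK

Press the thumb latch on the front of the blower unit so that its sprung lid pops fully open, and let the latch go. Then lift the battery out of the charger, where only its ends are free, set it down upright on the cork mat and let go of it, so that you can take it across its waist and lower it upright into the blower's battery bay without dropping it. Finally push the lid down until it snaps shut under its latch; leave everything else on the table where it is.

Things in the scene. Friction and masses are not known exactly. Their poses are not given: they have to be found in the camera images.
- blower: Fixed grey box, x -55 to +85 mm, y -52 to +52 mm, rim 45 mm above the table, fan housing (96 mm round, 40 high) behind it at x = +137 mm, spigot to +210 mm. Origin: on the table under the battery bay's centre. x points from the latch (front, robot side) to the lid's hinge, y left, z up.
- bay (a point): Centre of the bay's floor, 12 mm above the table, axes as the blower; the seated battery's origin comes here, its length along x. The bay is an open pit 63 mm long (x), 96 wide (y), 33 deep; four corner ribs 8 mm high at |x| 20 to 31 mm leave 31 mm between them for the battery's width; no ribs at |x| under 20 mm: room for a finger on each side of the waist.
- lid (a joint): Lid angle about its hinge (rad): 0 shut, 1.5 fully open, almost upright. Unlatched, a spring swings it up in about a second and keeps it up. To shut it, push its outer face over forwards and down about the hinge (1 to 2 N), then press its front part down with 5 to 12 N until its striker snaps under the hook. Latched it reads below 0.02.
- lid_hinge (a point): Midpoint of the lid's hinge line, at x = +85 mm, z = 46 mm in the blower's frame; the hinge runs along the blower's y. Axes as blower (does not turn with the lid).
- lid_edge (a point): Middle of the lid's front edge on its outer (upper) face, 140 mm from the hinge line; turns with the lid: x points from edge to hinge, z out of the outer face. The lid is a flat black plate 144 mm long, 104 wide, 8 thick; its inner face passes through the hinge line.
- latch (a joint): Thumb latch angle (rad): 0 at rest, 0.35 fully pressed. Sprung rocker hinged along the blower's y at its x = -58, z = 26 mm. Pressing the paddle down tips the hook forwards off the lid; the lid is free between 0.16 and 0.26. 4 to 5 N on latch_pad suffice, 5.5 N presses it fully. It springs back, and gives way by itself as the lid is pressed shut.
- latch_pad (a point): The place to press: top of the ribbed thumb paddle, 34 mm in front of the latch's hinge, 30 mm above the table at rest; it goes down 12 mm at most. The paddle sticks out in front of the blower from its x = -60 to -100 mm, 30 mm wide; the steel hook above its rear end reaches 66 mm above the table.
- charger: Fixed white block, 52 mm in x, 130 in y, 40 high, with one open-ended slot along its x, 30 mm wide, slot floor 12 mm above the table. Origin on the table under the slot's centre. The battery lies along the slot, top 2 mm above the block, both ends 3 mm out of it; past the ends is bare table. Its sides cannot be reached there.
- battery: Loose black and grey battery block, 58 mm long (its x), 26 mm wide (its y), 30 mm high, about 0.12 kg. Origin: centre of its underside, z up. Either end may go first.
- mat: Thin fixed cork mat, 130 x 120 x 2 mm, kept clear of clutter. Origin: centre of its underside.
- hammer: Bystander: hammer lying on the table, leave alone.
- spray_can: Bystander: spray can, 64 mm across, 190 mm high, leave alone.
- nozzle: Bystander: standing copper torch nozzle, 32 mm across, 70 mm high, leave alone.
- angle_iron: Bystander: 100 mm piece of 40 mm angle iron, leave alone.
- pliers: Bystander: pliers lying on the table, 160 mm long, 11 mm high, leave alone.
- coupon: Bystander: flat steel coupon 70 x 50 x 6 mm, leave alone.
- clamp_block: Bystander: dark steel block 50 x 50 x 25 mm with a 28 mm stud on top, 55 mm high, leave alone.
Things that resemble listed ones, but are neither listed nor needed, are in the scene too. What is meant by the battery is not blue or yellow, and is the smaller of those in its own colour.

How it is judged:
By the outcome, as a careful person would: the job done as asked, in the order asked, and still so for the second after the job is handed in, with the robot touching nothing.
It also fails if it takes over 72 s, if anything falls off the work surface, if the arm or the gripper's body presses on something with over 40 N, if the wrist force passes 120 N, or if a joint passes its speed limit or range.

ROBOT

A 6-joint arm with a two-finger parallel gripper is mounted at the origin on the work surface. World frame = base frame: x ahead of the robot, y to its left, z up, the work surface at z = 0. Lengths are in mm, angles in degrees, forces in N, time in s.
With the tool pointing down it reaches from about 250 to 725 mm from the base axis. Payload 9.7 kg.
Tool frame: the origin (TCP) lies at the very end of the fingers, on their centre line; the grasp point (between the pads) lies 19 mm behind it (ctrl.hold_point_z is the z of the grasp point in the tool frame, in mm); z points along the fingers, y is the line along which they close (so a half turn about z gives the same grasp; the last joint's range is limited). The gripper opens to 85 mm and grips with 20 to 120 N. Pads are 22 mm wide; open, the fingers measure 114 mm over their backs; the gripper's body (76 mm by 85 mm) begins 54 mm behind the grasp point. The pads swing forward as they close: fully open they stand 13 mm farther back than shut.
Start: joints at [-65.031, 4.979, 10.078, 95.1, 0, 90], TCP at [232.172, -498.591, 231.284] pointing down, gripper open.
Joint ranges: [-179.16, 179.16], [-48.56, 103.87], [-65.8, 70.77], [-126.05, 130.52], [-82.76, 87.17], [-180, 180]. Speed limits (degrees/s): [127.2, 127.2, 147.25, 180, 180, 180].

INTERFACE

Orientations are given as [roll, pitch, yaw] about the fixed x, y, z axes, in that order (R = Rz(yaw) Ry(pitch) Rx(roll)).
In Python, from workcell import ctrl gives the robot as it stands.
- The arm moves only by the tool apply_moves, never from a script. Its argument "motion" is a list of rows, each an object with "dp": the shift along the world's x, y, z in m, a list of three; "roll": the turn about the world's z in rad; "gripper": the finger opening in m, from 0 to 0.0854. A call has 1 to 8 rows; each row shifts and turns the commanded pose from where the row before left it; what a row does not reach is not made up. A row lasts 1/8 s, in which the tool goes at most 62.5 mm and 10.7 degrees, less where a joint would pass 70% of its speed; a pose out of reach is approached as far as the arm can. A call is refused whole if a number of a shift passes 0.0625 or a number of a turn 0.188, either way. A call with a gripper value outside its range is refused whole. The fingers move at their own pace and stop on an object; "force" is the grip in N (left out, the last holds). Time passes only in rows, so rows that do not move let the fingers close. It gives the time, the measured TCP pose, the force, the opening and the grip force at its end, in the units of the state.
- ctrl.state(): the state, without advancing time (a new reading comes with each control period).
- ctrl.grab_frame(name): name is "scene" or "top"; returns the picture (480x640x3 uint8, blue, green, red); there is no depth.
- ctrl.camera_params(name): a dict with "fx", "fy", "cx", "cy" (pixels), "distortion" ([k1, k2, p1, p2, k3] as OpenCV has them; the pictures are not rectified), "xyz" and "rotation" of the camera in the world. Camera axes: x right, y up, looking along -z (the intrinsics and any distortion apply to the point x, -y, -z); pixel columns grow to the right and rows downward; lengths in mm; the calibration is good to about 2 mm. A picture is of the moment at which its call begins. camera_params takes no time and is no camera call.
- ctrl.finish_job(): hands the job in; it is judged then, once.
Trained networks look in the newest picture that a camera, given by its name, has taken for a name from the list of things; names that differ only in an ending like _2 or _b are one class to them, and where a whole thing is asked for, a point or a joint stands for the part that bears it (a point fixed in the world has none). Each returns a list of dicts, best first, with "confidence" (0 to 1); they miss things now and then, are a little off and sometimes report something else, mostly with a low value. They report only what shows in the picture. A call takes as long as a camera call. They do not tell look-alikes from the thing itself.
- ctrl.search_frame(label, camera): "extent" ([left, top, width, height] in pixels, round what is visible of it).
- ctrl.cut_out(label, camera): "region" (480x640 bool, what is visible of it) and "extent" ([left, top, width, height] in pixels, round what is visible of it).
- ctrl.landmark_of(label, camera): "pixel" ([row, column] in pixels: a listed point, or the origin of a listed thing).
The state is a dict: "time_s": time; "q": joint angles; "joint_velocities": joint speeds; "effort": joint torques, N m; "eef_pos": TCP position; "orientation": TCP orientation; "force": force on the tool from outside, world axes, zero at the start; "ft_torque": the same for the moment, N m; "finger_gap": finger opening in mm; "grasp_force": force on a finger pad.
Only numpy, scipy, OpenCV 4.12 (cv2) and the standard library are available. Lean on these libraries where they do the work, as an engineer would, in place of code of your own. Each camera call takes 0.05 s, during which the arm holds its last target. There are 200 camera calls.

## Working session

There is one attempt and no reset: what is moved stays moved. The work goes in short steps, Python scripts to look and compute and a tool call to move; the robot and the scene stay as the last step left them, time stands still between calls to the robot, and variables do not carry over. Pictures are saved under pics/ and viewed, at most 10 in all, crops included, and the job is handed in when it is done.

Besides the shell and the picture viewer there is one more tool, called after "Request:" by a JSON object that holds its "op" and its "data". apply_moves: Moves the arm, as the interface text tells. Its arguments: {"type":"object","properties":{"motion":{"type":"array"},"force":{"type":"number"}},"required":["motion"]}

```bash
mkdir -p pics; ls; cat > h.py <<'E'
import numpy as np, cv2
from workcell import ctrl
def cam(n):
    p=ctrl.camera_params(n); K=np.array([[p['fx'],0,p['cx']],[0,p['fy'],p['cy']],[0,0,1.]])
    return K,np.array(p['distortion'],float),np.array(p['xyz'],float),np.array(p['rotation'],float)
def ray(n,rc):
    K,d,t,R=cam(n)
    if R.shape!=(3,3): raise Exception(str(R))
    u=cv2.undistortPoints(np.array([[[rc[1],rc[0]]]],float),K,d)[0,0]
    return t,R@np.array([u[0],-u[1],-1.])
def at(n,rc,z):
    t,v=ray(n,rc); return t+v*(z-t[2])/v[2]
def proj(n,P):
    K,d,t,R=cam(n); c=(np.atleast_2d(P)-t)@R; c=c*[1,-1,-1]
    return cv2.projectPoints(c.reshape(-1,1,3),np.zeros(3),np.zeros(3),K,d)[0][:,0,::-1]
E
python3 - <<'E'
from h import *
for n in("scene","top"):
    cv2.imwrite(f'pics/{n}0.png',ctrl.grab_frame(n)); print(n,ctrl.camera_params(n))
Z=dict(bay=12,lid_hinge=46,lid_edge=54,latch_pad=30,charger=0,battery=12,mat=0,blower=0)
for l,z in Z.items():
    for n in("scene","top"):
        for r in ctrl.landmark_of(l,n)[:4]: print(l,n,r['pixel'],round(r['confidence'],2),at(n,r['pixel'],z).round(0))
print(ctrl.state())
E
```

```text
pics
scene {'fx': 542.5108109533942, 'fy': 542.5108109533942, 'cx': 324.54579309608283, 'cy': 229.18437126354848, 'distortion': array([-0.03639838,  0.        ,  0.        ,  0.        ,  0.        ]), 'xyz': array([1097.32202804, -433.82705746, 1183.42502339]), 'rotation': array([31.6897761 , -0.88472993, 51.76247929])}
top {'fx': 554.7575846702723, 'fy': 554.7575846702723, 'cx': 322.85476383066697, 'cy': 239.99830615029833, 'distortion': array([-0.09295639,  0.        ,  0.        ,  0.        ,  0.        ]), 'xyz': array([ 4.65002421e+02, -3.42069865e-01,  1.23536914e+03]), 'rotation': array([  5.96068455,   1.72140975, -90.70536357])}Traceback (most recent call last):
  File "<stdin>", line 7, in <module>
  File "h.py", line 12, in at
    t,v=ray(n,rc); return t+v*(z-t[2])/v[2]
        ~~~^^^^^^
  File "h.py", line 8, in ray
    if R.shape!=(3,3): raise Exception(str(R))
                       ^^^^^^^^^^^^^^^^^^^^^^^
Exception: [31.6897761  -0.88472993 51.76247929]
```

```bash
sed -i "s/np.array(p\['rotation'\],float)/Rotation.from_euler('xyz',p['rotation'],degrees=True).as_matrix()/; 1a from scipy.spatial.transform import Rotation" h.py
sed -i '/R.shape/d' h.py
python3 - <<'E'
from h import *
Z=dict(bay=12,lid_hinge=46,lid_edge=54,latch_pad=30,charger=0,battery=12,mat=0,blower=0)
for l,z in Z.items():
    for n in("scene","top"):
        for r in ctrl.landmark_of(l,n)[:4]: print(l,n,np.round(r['pixel']),round(r['confidence'],2),at(n,r['pixel'],z).round(0))
print(ctrl.state())
E
```

```text
bay scene [191. 374.] 0.63 [526. 206.  12.]
lid_hinge scene [205. 395.] 0.68 [609. 201.  46.]
lid_hinge scene [285. 164.] 0.16 [ 449. -373.   46.]
lid_hinge top [236. 246.] 0.94 [600. 200.  46.]
lid_edge scene [168. 358.] 0.79 [466. 198.  54.]
lid_edge top [296. 244.] 0.64 [472. 203.  54.]
lid_edge top [211. 354.] 0.33 [650. -34.  54.]
latch_pad scene [163. 347.] 0.67 [420. 198.  30.]
latch_pad top [317. 250.] 0.8 [426. 195.  30.]
charger scene [264. 256.] 0.7 [ 510. -162.    0.]
charger top [270. 408.] 0.91 [ 525. -153.    0.]
battery scene [305. 290.] 0.86 [ 655. -165.   12.]
battery scene [243. 192.] 0.86 [ 372. -258.   12.]
battery scene [230. 234.] 0.75 [ 402. -155.   12.]
battery scene [260. 262.] 0.67 [ 516. -148.   12.]
battery top [271. 407.] 0.93 [ 521. -150.   12.]
battery top [214. 409.] 0.85 [ 647. -158.   12.]
battery top [330. 411.] 0.83 [ 394. -156.   12.]
battery top [343. 458.] 0.83 [ 364. -257.   12.]
mat scene [214. 308.] 0.7 [470.  28.   0.]
mat top [294. 335.] 0.61 [473.  10.   0.]
mat top [226. 142.] 0.36 [632. 450.   0.]
mat top [226. 529.] 0.18 [ 619. -429.  
[... 184 characters left out ...]
.   0.]
{'time_s': 0.95, 'q': array([-6.50301770e+01,  4.97941283e+00,  1.00791202e+01,  9.51009887e+01,
        1.70554726e-03,  9.00007714e+01]), 'joint_velocities': array([ 0.0808462 ,  0.02871173, -0.08595642, -0.15768972, -0.00066325,
        0.07263376]), 'effort': array([-6.56371340e-04, -5.20117307e+01,  4.64854538e+01,  2.27781951e-03,
        1.24593607e-04,  8.04187437e-06]), 'eef_pos': array([ 232.18161454, -498.58043314,  231.28734301]), 'orientation': array([-1.79998719e+02, -1.70553001e-03,  2.49690515e+01]), 'force': array([ 0.15362035,  0.62205238, -0.56652294]), 'ft_torque': array([-0.05576522,  0.0048437 ,  0.00501022]), 'grasp_force': 0.0, 'finger_gap': 85.33880357692931}
```

View pics/top0.png

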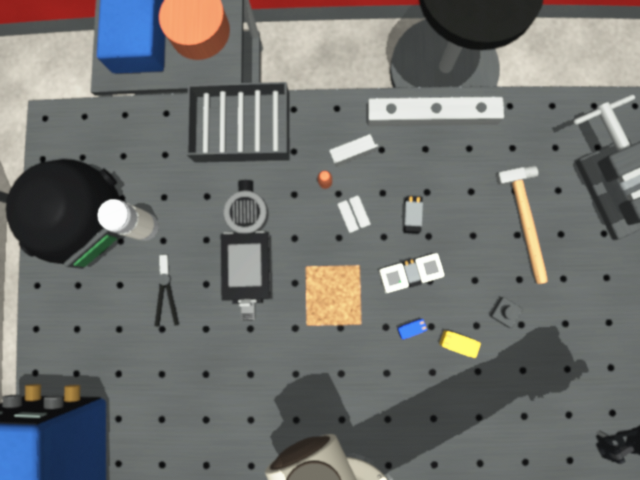

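View pics/scene0.png

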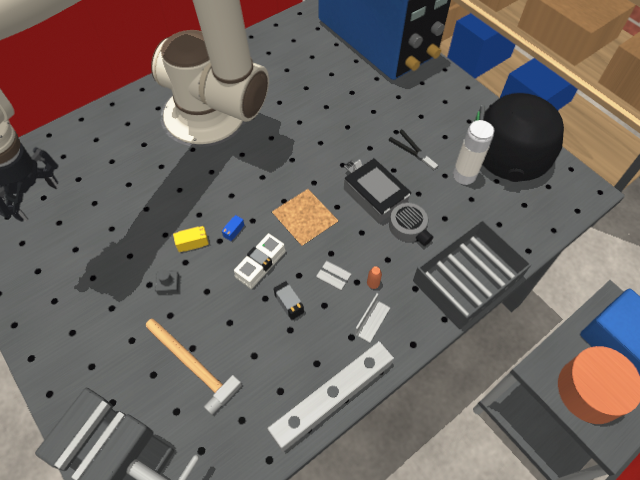

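```bash
cat > fit.py <<'E'
from h import *
from scipy.optimize import minimize
S=4
def box(x0,x1,y0,y1,z0,z1): return np.array([[x,y,z] for x in(x0,x1) for y in(y0,y1) for z in(z0,z1)],float)
def hullmask(px):
    m=np.zeros((480*S,640*S),np.uint8); h=cv2.convexHull((px[:,::-1]*S+S/2).round().astype(np.int32)); cv2.fillConvexPoly(m,h,1); return m
def masks(label,guess,cams=("scene","top"),tol=14,z=20):
    out={}
    for n in cams:
        g=proj(n,[*guess,z])[0]
        for r in ctrl.cut_out(label,n):
            l,t,w,h=r['extent']
            if np.hypot(l+w/2-g[1],t+h/2-g[0])<tol:
                ys,xs=np.nonzero(r['region'])
                c=np.array([[y+a,x+b] for y,x in zip(ys,xs) for a in(-.5,.5) for b in(-.5,.5)])
                out[n]=hullmask(c); print(label,n,round(r['confidence'],2),len(ys),r['extent']); break
        else: print(label,n,'none')
    return out
def fit(M,P,x0,y0,yaw0):
    def T(p):
        a=np.radians(p[2]); R=np.array([[np.cos(a),-np.sin(a),0],[np.sin(a),np.cos(a),0],[0,0,1]]); return P@R.T+[p[0],p[1],0]
    def cost(p,ms=M):
        s=0
        for n,m in ms.items():
            h=hullmask(proj(n,T(p))); s+=1-(h&m).sum()/(h|m).sum()
        return s/len(ms)
    best=None
    for dy in(-8,0,8):
        r=minimize(cost,[x0,y0,yaw0+dy],method='Nelder-Mead',options=dict(initial_simplex=np.array([[x0,y0,yaw0+dy],[x0+8,y0,yaw0+dy],[x0,y0+8,yaw0+dy],[x0,y0,yaw0+dy+8]]),maxiter=80))
        if best is None or r.fun<best.fun: best=r
    return best.x.round(2),1-best.fun
E
python3 - <<'E'
from fit import *
for n in("scene","top"): ctrl.grab_frame(n)
for l,P,g,z in [('charger',box(-26,26,-65,65,0,40),(520,-153,14),20),('mat',box(-65,65,-60,60,0,2),(472,10,0),0),('lid',box(-59,85,-52,52,46,54),(532,202,0),50),('battery',box(-29,29,-13,13,12,42),(521,-152,14),30)]:
    M=masks(l,g[:2],z=z)
    if not M: continue
    print(l,fit(M,P,*g))
    for n in M: print('   ',n,fit({n:M[n]},P,*g))
E
```

```text
charger scene 0.64 1132 [233.0, 234.7, 50.4, 52.0]
charger top 0.57 1091 [377.4, 253.1, 63.1, 35.8]
charger (array([ 518.53, -155.77,   14.86]), np.float64(0.9598492271518946))
    scene (array([ 518.34, -155.9 ,   14.14]), np.float64(0.9582652060170046))
    top (array([ 518.04, -155.28,   14.82]), np.float64(0.9662097162097162))
mat scene 0.61 1995 [272.1, 186.7, 65.9, 59.1]
mat top none
mat (array([472.02,  16.12,  -0.59]), np.float64(0.9332728496590477))
    scene (array([472.02,  16.12,  -0.59]), np.float64(0.9332728496590477))
lid scene 0.83 1858 [345.7, 159.9, 64.5, 54.0]
lid top 0.56 3182 [220.3, 232.0, 49.3, 67.6]
lid (array([5.2429e+02, 2.0329e+02, 3.7000e-01]), np.float64(0.9603415091256156))
    scene (array([5.2641e+02, 2.0415e+02, 5.0000e-02]), np.float64(0.9534574878779456))
    top (array([523.42, 203.45,   0.62]), np.float64(0.9684690602653854))
battery scene 0.76 301 [247.2, 246.0, 24.0, 28.4]
battery top 0.58 368 [398.7, 254.0, 22.2, 32.7]
battery (array([ 517.77, -155.6 ,   13.29]), np.float64(0.888688493628405))
    scene (array([ 517.02, -153.82,   12.45]), np.float64(0.921994037760848))
    top (array([ 518.25, -157.16,   15.12]), np.float64(0.9045092838196287))
```

Request:
{"op": "apply_moves", "data": {"motion": [{"dp":[0.03,0.05,0],"roll":-0.055,"gripper":0},{"dp":[0.03,0.055,0],"roll":-0.055,"gripper":0},{"dp":[0.025,0.055,0],"roll":-0.055,"gripper":0},{"dp":[0.025,0.055,0],"roll":-0.055,"gripper":0},{"dp":[0.025,0.055,0],"roll":-0.055,"gripper":0},{"dp":[0.02,0.055,0],"roll":-0.055,"gripper":0},{"dp":[0.02,0.055,0],"roll":-0.055,"gripper":0},{"dp":[0.02,0.055,0],"roll":-0.051,"gripper":0}]}}

```text
time_s: 2.45
eef_pos: [427.4, -61.9, 231.6]
orientation: [180.0, -0.1, -0.1]
force: [0.6, -0.5, -0.7]
finger_gap: 0.1
grasp_force: 0.0
```

Request:
{"op": "apply_moves", "data": {"motion": [{"dp":[0,0.055,0]},{"dp":[0,0.06,-0.015]},{"dp":[0,0.055,-0.03]},{"dp":[0,0.05,-0.04]},{"dp":[0,0.045,-0.045]},{"dp":[0,0,-0.04]},{"dp":[0,0,-0.02]},{"dp":[0,0,0]}]}}

```text
schema error: expected keys dp, roll, gripper
```

```bash
python3 - <<'E'
from h import *
for n in("scene","top"):
    im=ctrl.grab_frame(n); cv2.imwrite(f'pics/{n}1.png',im)
for n in("scene","top"):
  for r in ctrl.landmark_of('latch_pad',n)[:2]: print(n,np.round(r['pixel']),r['confidence'],at(n,r['pixel'],30))
a=cv2.imread('pics/scene1.png')[100:260,280:440]; b=cv2.imread('pics/top0.png')[180:340,180:340]
cv2.imwrite('pics/c1.png',cv2.resize(np.hstack([a,b]),None,fx=2.5,fy=2.5,interpolation=cv2.INTER_CUBIC))
E
```

```text
scene [362. 191.] 0.66 [ 637.43138086 -418.7147901    30.        ]
scene [162. 350.] 0.5 [424.96993559 208.1739483   30.        ]
top [318. 247.] 0.84 [423.68619373 201.56217644  30.        ]
```

View pics/c1.png

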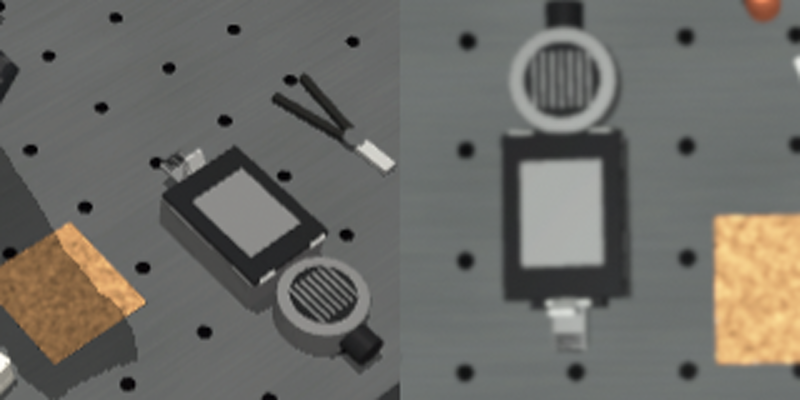

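Request:
{"op": "apply_moves", "data": {"motion": [{"dp":[0,0.055,0],"roll":0,"gripper":0},{"dp":[0,0.06,-0.015],"roll":0,"gripper":0},{"dp":[0,0.055,-0.03],"roll":0,"gripper":0},{"dp":[0,0.05,-0.04],"roll":0,"gripper":0},{"dp":[0,0.045,-0.045],"roll":0,"gripper":0},{"dp":[0,0,-0.04],"roll":0,"gripper":0},{"dp":[0,0,-0.022],"roll":0,"gripper":0},{"dp":[0,0,0],"roll":0,"gripper":0}]}}

```text
time_s: 3.65
eef_pos: [435.8, 84.0, 39.9]
orientation: [-175.1, 0.2, 7.9]
force: [-0.1, -0.3, 0.1]
finger_gap: 0.0
grasp_force: 0.0
```

```bash
python3 - <<'E'
from h import *
s=ctrl.state()
for k in('q','joint_velocities','eef_pos','orientation','force'): print(k,s[k].round(1))
E
```

```text
q [  7.8  -8.7 -24.6  74.4   4.9 179.9]
joint_velocities [ 0.4 -1.2  3.   1.6  0.1  0.2]
eef_pos [435.8  84.   39.9]
orientation [-175.1    0.2    7.9]
force [-0.1 -0.3  0.1]
```

Request:
{"op": "apply_moves", "data": {"motion": [{"dp":[0,0,0.05],"roll":0.18,"gripper":0},{"dp":[0,0,0.0],"roll":0.18,"gripper":0},{"dp":[0,0,0],"roll":0.18,"gripper":0},{"dp":[0,0,0],"roll":0.18,"gripper":0}]}}

```text
time_s: 4.15
eef_pos: [437.6, 84.7, 93.0]
orientation: [-175.2, -0.0, 49.5]
force: [0.4, 0.2, 0.4]
finger_gap: 0.1
grasp_force: 0.0
```

```bash
python3 - <<'E'
from h import *
s=ctrl.state()
for k in('q','joint_velocities','eef_pos','orientation','force'): print(k,s[k].round(1))
E
```

```text
q [  8.6  -6.6 -16.8  83.    3.6 139. ]
joint_velocities [  2.7   5.9   5.2   4.9  -4.2 -79.5]
eef_pos [437.6  84.7  93. ]
orientation [-175.2   -0.    49.5]
force [0.4 0.2 0.4]
```

Request:
{"op": "apply_moves", "data": {"motion": [{"dp":[0,0,0.06],"roll":0.17,"gripper":0},{"dp":[0.02,0.003,0.05],"roll":0.17,"gripper":0},{"dp":[0.04,0.006,0.03],"roll":0.17,"gripper":0},{"dp":[0.055,0.008,0],"roll":0.17,"gripper":0},{"dp":[0.055,0.008,0],"roll":0.12,"gripper":0},{"dp":[0.055,0.008,0],"roll":0,"gripper":0},{"dp":[0.03,0.005,0],"roll":0,"gripper":0},{"dp":[0,0,0],"roll":0,"gripper":0}]}}

```text
time_s: 5.15
eef_pos: [693.5, 122.4, 229.4]
orientation: [-175.0, 0.1, 95.0]
force: [-0.2, -1.2, -0.1]
finger_gap: -0.1
grasp_force: 0.0
```

```bash
cat > st.py <<'E'
from h import *
s=ctrl.state()
print(s['time_s'])
for k in('q','eef_pos','orientation','force'): print(k,s[k].round(2))
R=Rotation.from_euler('xyz',s['orientation'],degrees=True).as_matrix(); print('toolz',R[:,2].round(4))
E
python3 st.py
```

```text
5.15
q [  9.88  35.77  49.27 108.49   0.33  94.84]
eef_pos [693.53 122.45 229.4 ]
orientation [-1.750e+02  9.000e-02  9.502e+01]
force [-0.2  -1.16 -0.1 ]
toolz [-0.0867 -0.0092 -0.9962]
```

Request:
{"op": "apply_moves", "data": {"motion": [{"dp":[0.03,0.005,0],"roll":0.04,"gripper":0},{"dp":[0.03,0.005,0],"roll":0.03,"gripper":0},{"dp":[0.03,0.005,0],"roll":0,"gripper":0}]}}

```text
time_s: 5.52
eef_pos: [757.8, 133.3, 212.4]
orientation: [-176.2, 0.1, 99.1]
force: [-0.4, 0.5, -0.5]
finger_gap: 0.5
grasp_force: 0.0
```

```bash
python3 st.py
```

```text
5.525
q [ 9.9800e+00  5.0320e+01  7.0450e+01  1.1395e+02 -1.0000e-02  9.0910e+01]
eef_pos [757.77 133.32 212.37]
orientation [-1.7619e+02  7.0000e-02  9.9070e+01]
force [-0.41  0.54 -0.54]
toolz [-0.0655 -0.0116 -0.9978]
```

Request:
{"op": "apply_moves", "data": {"motion": [{"dp":[0.03,0.005,0],"roll":0,"gripper":0},{"dp":[0.0,0.0,0],"roll":0,"gripper":0}]}}

```text
time_s: 5.78
eef_pos: [772.8, 136.3, 208.6]
orientation: [-177.9, 0.0, 99.1]
force: [-0.4, -0.3, 0.7]
finger_gap: 0.1
grasp_force: 0.0
```

```bash
python3 st.py
```

```text
5.775
q [ 10.    50.72  70.75 112.1   -0.    90.93]
eef_pos [772.81 136.29 208.57]
orientation [-1.7793e+02  4.0000e-02  9.9070e+01]
force [-0.4  -0.26  0.69]
toolz [-0.0356 -0.0063 -0.9993]
```

Request:
{"op": "apply_moves", "data": {"motion": [{"dp":[0.035,0.006,0],"roll":0,"gripper":0},{"dp":[0.0,0.0,0],"roll":0,"gripper":0}]}}

```text
time_s: 6.02
eef_pos: [788.7, 139.3, 194.7]
orientation: [-179.0, 0.0, 99.1]
force: [0.5, 0.4, -0.0]
finger_gap: 0.3
grasp_force: 0.0
```

```bash
python3 st.py
```

```text
6.025
q [ 10.02  51.66  70.7  110.01  -0.    90.92]
eef_pos [788.66 139.31 194.69]
orientation [-1.7903e+02  2.0000e-02  9.9100e+01]
force [ 0.47  0.39 -0.01]
toolz [-0.0167 -0.003  -0.9999]
```

Request:
{"op": "apply_moves", "data": {"motion": [{"dp":[0.03,0.005,0.005],"roll":0,"gripper":0},{"dp":[0.0,0.0,0],"roll":0,"gripper":0}]}}

```text
time_s: 6.28
eef_pos: [800.6, 141.1, 188.9]
orientation: [179.8, -0.0, 99.1]
force: [-0.8, 0.2, 0.2]
finger_gap: 0.0
grasp_force: 0.0
```

```bash
python3 st.py
```

```text
6.275
q [ 10.    52.08  70.71 108.43  -0.    90.9 ]
eef_pos [800.63 141.11 188.89]
orientation [179.8  -0.   99.1]
force [-0.79  0.22  0.17]
toolz [ 3.5e-03  6.0e-04 -1.0e+00]
```

Request:
{"op": "apply_moves", "data": {"motion": [{"dp":[-0.05,0.01,0.02],"roll":0,"gripper":0},{"dp":[-0.055,0.01,0.0],"roll":0,"gripper":0},{"dp":[-0.055,0.01,0],"roll":-0.05,"gripper":0},{"dp":[-0.055,0.01,0],"roll":-0.05,"gripper":0},{"dp":[-0.055,0.01,0],"roll":-0.059,"gripper":0},{"dp":[-0.055,0.01,0],"roll":0,"gripper":0},{"dp":[-0.045,0.002,0],"roll":0,"gripper":0},{"dp":[0,0,0],"roll":0,"gripper":0}]}}

```text
time_s: 7.28
eef_pos: [459.6, 199.1, 208.3]
orientation: [179.7, -0.1, 90.1]
force: [1.3, -0.3, 0.1]
finger_gap: 0.4
grasp_force: 0.0
```

```bash
python3 st.py
```

```text
7.275
q [ 2.3460e+01 -2.4600e+00 -5.0000e-02  9.2130e+01 -6.0000e-02  1.1332e+02]
eef_pos [459.59 199.08 208.29]
orientation [ 1.7972e+02 -5.0000e-02  9.0130e+01]
force [ 1.26 -0.29  0.13]
toolz [ 4.9e-03  9.0e-04 -1.0e+00]
```

Request:
{"op": "apply_moves", "data": {"motion": [{"dp":[-0.032,0.004,-0.02],"roll":0,"gripper":0},{"dp":[0,0,-0.05],"roll":0,"gripper":0},{"dp":[0,0,-0.05],"roll":0,"gripper":0},{"dp":[0,0,-0.04],"roll":0,"gripper":0},{"dp":[0,0,-0.012],"roll":0,"gripper":0},{"dp":[0,0,0],"roll":0,"gripper":0}]}}

```text
time_s: 8.02
eef_pos: [430.2, 202.8, 35.3]
orientation: [179.8, 0.0, 90.0]
force: [-0.3, -0.4, 1.2]
finger_gap: 0.1
grasp_force: 0.0
```

Request:
{"op": "apply_moves", "data": {"motion": [{"dp":[0,0,-0.006],"roll":0,"gripper":0},{"dp":[0,0,-0.005],"roll":0,"gripper":0},{"dp":[0,0,-0.004],"roll":0,"gripper":0},{"dp":[0,0,-0.0015],"roll":0,"gripper":0}]}}

```text
time_s: 8.52
eef_pos: [431.2, 203.7, 24.6]
orientation: [179.5, -0.2, 90.1]
force: [-26.0, -9.0, 60.1]
finger_gap: 0.2
grasp_force: 35.5
```

Request:
{"op": "apply_moves", "data": {"motion": [{"dp":[0,0,0.015],"roll":0,"gripper":0},{"dp":[0,0,0.03],"roll":0,"gripper":0},{"dp":[0,0,0.03],"roll":0,"gripper":0}]}}

```text
time_s: 8.9
eef_pos: [429.9, 202.9, 94.6]
orientation: [179.8, -0.0, 90.0]
force: [0.7, 0.7, -0.0]
finger_gap: -0.2
grasp_force: 0.0
```

```bash
python3 - <<'E'
from h import *
for n in("scene","top"):
    im=ctrl.grab_frame(n); cv2.imwrite(f'pics/{n}2.png',im)
print(proj("scene",[430,203,30]),proj("top",[430,203,30]))
a=cv2.imread('pics/scene2.png')[90:250,280:440]; b=cv2.imread('pics/top2.png')[180:340,180:340]
cv2.imwrite('pics/c2.png',cv2.resize(np.hstack([a,b]),None,fx=2.5,fy=2.5,interpolation=cv2.INTER_CUBIC))
E
python3 st.py
```

```text
[[164.47567614 350.21590694]] [[315.0816191  246.13866996]]
9.0
q [ 2.5310e+01 -6.0200e+00 -1.5680e+01  7.9850e+01 -8.0000e-02  1.1527e+02]
eef_pos [431.5  203.62  97.02]
orientation [ 1.7952e+02 -1.4000e-01  9.0040e+01]
force [ 0.25 -0.04  0.25]
toolz [ 0.0083  0.0024 -1.    ]
```

View pics/c2.png

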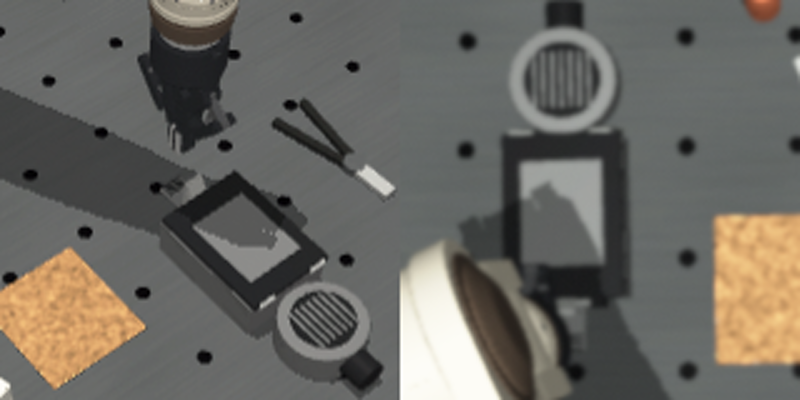

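Request:
{"op": "apply_moves", "data": {"motion": [{"dp":[-0.003,0,0],"roll":0.18,"gripper":0},{"dp":[0,0,0],"roll":0.18,"gripper":0},{"dp":[0,0,0],"roll":0.18,"gripper":0},{"dp":[0,0,0],"roll":0.18,"gripper":0},{"dp":[0,0,0],"roll":0.18,"gripper":0},{"dp":[0,0,0],"roll":0.18,"gripper":0},{"dp":[0,0,0],"roll":0.18,"gripper":0},{"dp":[0,0,0],"roll":0.18,"gripper":0}]}}

```text
time_s: 10.0
eef_pos: [426.7, 202.7, 92.8]
orientation: [179.8, -0.0, 172.9]
force: [0.3, 1.2, -0.6]
finger_gap: -0.1
grasp_force: 0.0
```

Request:
{"op": "apply_moves", "data": {"motion": [{"dp":[-0.002,0,-0.03],"roll":0.13,"gripper":0},{"dp":[0,0,-0.025],"roll":0,"gripper":0},{"dp":[0,0,-0.008],"roll":0,"gripper":0},{"dp":[0,0,0],"roll":0,"gripper":0}]}}

```text
time_s: 10.5
eef_pos: [424.6, 202.7, 30.3]
orientation: [179.8, -0.0, 180.0]
force: [0.1, -0.4, 0.3]
finger_gap: 0.2
grasp_force: 0.0
```

Request:
{"op": "apply_moves", "data": {"motion": [{"dp":[0,0,-0.003],"roll":0,"gripper":0},{"dp":[0,0,0],"roll":0,"gripper":0}]}}

```text
time_s: 10.75
eef_pos: [425.3, 203.1, 28.1]
orientation: [179.8, 0.1, 180.0]
force: [-0.6, -0.7, 2.8]
finger_gap: -0.0
grasp_force: 1.0
```

Request:
{"op": "apply_moves", "data": {"motion": [{"dp":[0,0,-0.004],"roll":0,"gripper":0},{"dp":[0,0,0],"roll":0,"gripper":0}]}}

```text
time_s: 11.0
eef_pos: [425.3, 203.1, 23.6]
orientation: [179.8, 0.1, 180.0]
force: [0.7, 1.2, 3.4]
finger_gap: 0.1
grasp_force: 1.6
```

Request:
{"op": "apply_moves", "data": {"motion": [{"dp":[0,0,-0.003],"roll":0,"gripper":0},{"dp":[0,0,-0.0015],"roll":0,"gripper":0},{"dp":[0,0,0],"roll":0,"gripper":0},{"dp":[0,0,0],"roll":0,"gripper":0},{"dp":[0,0,0],"roll":0,"gripper":0}]}}

```text
time_s: 11.62
eef_pos: [425.7, 203.1, 19.7]
orientation: [179.8, 0.1, 180.0]
force: [0.1, 0.2, 9.0]
finger_gap: -0.1
grasp_force: 3.8
```

```bash
python3 - <<'E'
from h import *
a=ctrl.grab_frame("scene")[90:250,280:440];cv2.imwrite('pics/c3.png',cv2.resize(a,None,fx=3,fy=3))
for l in('lid_edge','lid_hinge'):
  print(l,ctrl.landmark_of(l,'scene')[:2],proj('scene',[[466,203,54],[615,203,190]]))
E
```

```text
lid_edge [{'pixel': [165.6, 403.5], 'confidence': 0.72}] [[167.30590606 359.43105326]
 [171.15069649 405.05590048]]
lid_hinge [{'pixel': [201.8, 393.4], 'confidence': 0.7}] [[167.30590606 359.43105326]
 [171.15069649 405.05590048]]
```

View pics/c3.png

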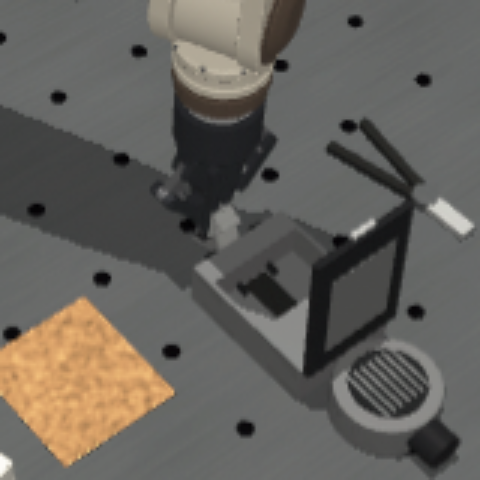

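Request:
{"op": "apply_moves", "data": {"motion": [{"dp":[0,0,0.03],"roll":0,"gripper":0},{"dp":[0,-0.01,0.05],"roll":-0.1,"gripper":0.085},{"dp":[0.01,-0.045,0.04],"roll":-0.18,"gripper":0.085},{"dp":[0.015,-0.055,0.01],"roll":-0.18,"gripper":0.085},{"dp":[0.015,-0.06,0],"roll":-0.18,"gripper":0.085},{"dp":[0.015,-0.06,0],"roll":-0.18,"gripper":0.085},{"dp":[0.015,-0.06,0],"roll":-0.18,"gripper":0.085},{"dp":[0.015,-0.06,0],"roll":-0.18,"gripper":0.085}]}}

```text
time_s: 12.78
eef_pos: [509.8, -149.3, 148.4]
orientation: [179.8, -0.0, 112.0]
force: [0.5, 0.1, 0.1]
finger_gap: 85.4
grasp_force: 0.0
```

```bash
python3 st.py; python3 - <<'E'
from fit import *
for n in("scene","top"): ctrl.grab_frame(n)
for l,P,g,z in [('charger',box(-26,26,-65,65,0,40),(518,-155,14),20),('mat',box(-65,65,-60,60,0,2),(472,14,0),0),('blower',box(-55,85,-52,52,0,45),(522,202,0),20)]:
    M=masks(l,g[:2],z=z,tol=40)
    for n in M: print('   ',n,fit({n:M[n]},P,*g))
for n in("scene","top"):
  print([ (np.round(r['pixel']),r['confidence'],at(n,r['pixel'],12).round(1)) for r in ctrl.landmark_of('bay',n)[:2]])
cv2.imwrite('pics/t4.png',ctrl.grab_frame('top')); cv2.imwrite('pics/s4.png',ctrl.grab_frame('scene'))
E
```

```text
12.775
q [-16.39   1.4   -2.83  85.65   0.11  51.59]
eef_pos [ 509.78 -149.31  148.42]
orientation [ 1.7984e+02 -2.0000e-02  1.1203e+02]
force [0.48 0.09 0.11]
toolz [ 0.0026  0.0013 -1.    ]
charger scene 0.72 1055 [233.7, 237.1, 51.3, 51.5]
charger top 0.82 586 [378.1, 263.0, 26.8, 27.0]
    scene (array([ 518.81, -157.14,   14.54]), np.float64(0.9534333070244673))
    top (array([ 517.56, -150.05,   16.95]), np.float64(0.4004149377593361))
mat scene 0.94 1854 [279.6, 185.9, 59.1, 58.2]
mat top 0.9 3230 [307.5, 264.3, 52.2, 62.3]
    scene (array([ 4.7386e+02,  1.6130e+01, -2.7000e-01]), np.float64(0.92407828857533))
    top (array([4.7236e+02, 1.4510e+01, 3.9000e-01]), np.float64(0.956756957053396))
blower scene 0.86 4266 [344.4, 157.1, 90.1, 87.3]
blower top 0.93 5625 [205.9, 177.6, 69.3, 144.3]
    scene (array([580.32, 209.01,   2.46]), np.float64(0.4702240740521537))
    top (array([527.42, 208.17,   6.16]), np.float64(0.47765527346399783))
[(array([187., 372.]), 0.83, array([512.5, 210.2,  12. ])), (array([192., 372.]), 0.71, array([527.9, 199. ,  12. ]))]
[(array([275., 245.]), 0.83, array([518.5, 207.9,  12. ]))]
```

```bash
python3 st.py
```

```text
13.375
q [-16.08   1.25  -2.91  85.67   0.11  51.45]
eef_pos [ 509.89 -146.4   149.09]
orientation [1.7980e+02 1.0000e-02 1.1247e+02]
force [-0.72  0.13  0.07]
toolz [ 0.0034  0.0011 -1.    ]
```

Request:
{"op": "apply_moves", "data": {"motion": [{"dp":[0.0085,-0.0093,-0.03],"roll":-0.136,"gripper":0.085},{"dp":[0,0,-0.04],"roll":0,"gripper":0.085},{"dp":[0,0,-0.025],"roll":0,"gripper":0.085},{"dp":[0,0,0],"roll":0,"gripper":0.085}]}}

```text
time_s: 13.88
eef_pos: [517.1, -155.8, 52.1]
orientation: [180.0, -0.1, 104.6]
force: [0.3, -0.2, -0.6]
finger_gap: 85.1
grasp_force: 0.0
```

```bash
python3 st.py; python3 - <<'E'
from h import *
a=ctrl.grab_frame("scene")[200:310,200:320];b=ctrl.grab_frame("top")[220:330,350:470]
for im,n,o in((a,'scene',(200,200)),(b,'top',(220,350))): pass
cv2.imwrite('pics/c5.png',np.hstack([cv2.resize(a,(400,367)),cv2.resize(b,(400,367))]))
E
```

```text
13.875
q [-16.81   4.03 -10.77  75.24   0.1   58.56]
eef_pos [ 517.1  -155.76   52.14]
orientation [ 1.7998e+02 -1.0000e-01  1.0462e+02]
force [ 0.31 -0.16 -0.56]
toolz [-2.0e-04  1.8e-03 -1.0e+00]
```

View pics/c5.png

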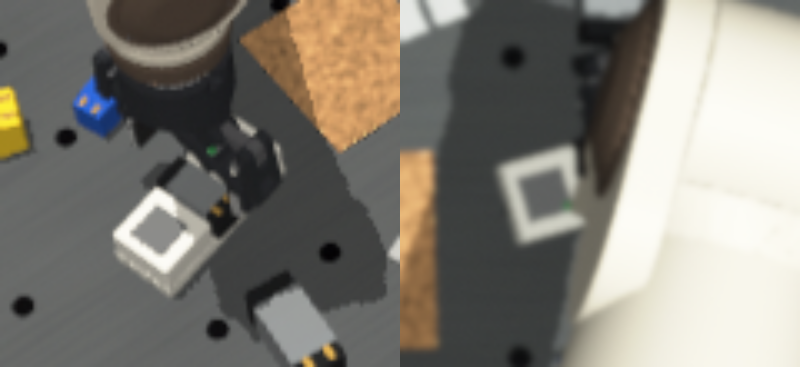

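Request:
{"op": "apply_moves", "data": {"motion": [{"dp":[0.001,0,-0.025],"roll":0,"gripper":0.085},{"dp":[0,0,-0.015],"roll":0,"gripper":0.085},{"dp":[0,0,-0.003],"roll":0,"gripper":0.085},{"dp":[0,0,0],"roll":0,"gripper":0.085}]}}

```text
time_s: 14.48
eef_pos: [519.6, -156.6, 11.5]
orientation: [179.8, 0.0, 104.6]
force: [0.6, 0.1, 0.3]
finger_gap: 85.0
grasp_force: 0.0
```

Request:
{"op": "apply_moves", "data": {"motion": [{"dp":[0,0,0],"roll":0,"gripper":0.05},{"dp":[0,0,0],"roll":0,"gripper":0.05},{"dp":[0,0,0],"roll":0,"gripper":0.05},{"dp":[0,0,0],"roll":0,"gripper":0.05}], "force": 40}}

```text
time_s: 14.98
eef_pos: [519.8, -156.6, 11.7]
orientation: [179.7, 0.0, 104.6]
force: [-0.0, 0.9, 5.6]
finger_gap: 57.3
grasp_force: 43.7
```

Request:
{"op": "apply_moves", "data": {"motion": [{"dp":[0,0,0.005],"roll":0,"gripper":0.05},{"dp":[0,0,0.015],"roll":0,"gripper":0.05},{"dp":[0,0,0.03],"roll":0,"gripper":0.05},{"dp":[0,0,0.03],"roll":0,"gripper":0.05},{"dp":[0,0,0],"roll":0,"gripper":0.05}]}}

```text
time_s: 15.6
eef_pos: [520.7, -156.9, 94.0]
orientation: [179.6, 0.1, 104.6]
force: [0.1, -0.3, -2.4]
finger_gap: 57.7
grasp_force: 43.3
```

```bash
python3 st.py
```

```text
15.6
q [-16.82   3.23  -6.95  79.4    0.1   58.59]
eef_pos [ 520.73 -156.91   93.98]
orientation [1.7959e+02 1.4000e-01 1.0459e+02]
force [ 0.05 -0.33 -2.36]
toolz [ 7.6e-03 -5.0e-04 -1.0e+00]
```

Request:
{"op": "apply_moves", "data": {"motion": [{"dp":[-0.01,0.03,0],"roll":-0.06,"gripper":0.05},{"dp":[-0.013,0.05,0],"roll":-0.07,"gripper":0.05},{"dp":[-0.013,0.05,0],"roll":-0.07,"gripper":0.05},{"dp":[-0.012,0.041,-0.01],"roll":-0.055,"gripper":0.05},{"dp":[0,0,-0.03],"roll":0,"gripper":0.05},{"dp":[0,0,-0.025],"roll":0,"gripper":0.05},{"dp":[0,0,-0.018],"roll":0,"gripper":0.05},{"dp":[0,0,0],"roll":0,"gripper":0.05}]}}

```text
time_s: 16.6
eef_pos: [470.2, 14.4, 6.4]
orientation: [180.0, 0.0, 90.0]
force: [-0.1, 0.4, -0.2]
finger_gap: 57.6
grasp_force: 43.2
```

```bash
python3 st.py
```

```text
16.6
q [ 1.750e+00 -4.040e+00 -2.403e+01  7.000e+01 -1.000e-02  9.179e+01]
eef_pos [470.2   14.36   6.38]
orientation [1.7998e+02 1.0000e-02 8.9960e+01]
force [-0.06  0.38 -0.18]
toolz [ 3.e-04 -1.e-04 -1.e+00]
```

Request:
{"op": "apply_moves", "data": {"motion": [{"dp":[0,0,-0.002],"roll":0,"gripper":0.05},{"dp":[0,0,-0.001],"roll":0,"gripper":0.05},{"dp":[0,0,0],"roll":0,"gripper":0.05}]}}

```text
time_s: 16.98
eef_pos: [471.7, 14.5, 5.3]
orientation: [179.8, -0.0, 90.0]
force: [-0.7, 0.4, -1.0]
finger_gap: 57.6
grasp_force: 43.2
```

Request:
{"op": "apply_moves", "data": {"motion": [{"dp":[0,0,-0.0015],"roll":0,"gripper":0.05},{"dp":[0,0,-0.0015],"roll":0,"gripper":0.05},{"dp":[0,0,0],"roll":0,"gripper":0.05}]}}

```text
time_s: 17.35
eef_pos: [471.3, 14.5, 1.8]
orientation: [179.8, 0.0, 90.0]
force: [-0.0, -0.4, -0.5]
finger_gap: 57.5
grasp_force: 43.3
```

Request:
{"op": "apply_moves", "data": {"motion": [{"dp":[0,0,-0.001],"roll":0,"gripper":0.05},{"dp":[0,0,0],"roll":0,"gripper":0.05}]}}

```text
time_s: 17.6
eef_pos: [471.3, 14.5, 1.7]
orientation: [179.8, 0.0, 90.0]
force: [-3.9, -0.1, 7.9]
finger_gap: 57.2
grasp_force: 44.3
```

Request:
{"op": "apply_moves", "data": {"motion": [{"dp":[0,0,0],"roll":0,"gripper":0.065},{"dp":[0,0,0],"roll":0,"gripper":0.085},{"dp":[0,0,0.002],"roll":0,"gripper":0.085},{"dp":[0,0,0.02],"roll":0,"gripper":0.085},{"dp":[0,0,0.04],"roll":0,"gripper":0.085},{"dp":[0,0,0.03],"roll":0.15,"gripper":0.085},{"dp":[0,0,0],"roll":0.18,"gripper":0.085},{"dp":[0,0,0],"roll":0.18,"gripper":0.085}]}}

```text
time_s: 18.6
eef_pos: [471.6, 14.5, 93.4]
orientation: [179.8, 0.0, 119.5]
force: [-0.3, -0.2, -0.6]
finger_gap: 85.2
grasp_force: 0.0
```

Request:
{"op": "apply_moves", "data": {"motion": [{"dp":[0,0,0],"roll":0.18,"gripper":0.085},{"dp":[0,0,0],"roll":0.18,"gripper":0.085},{"dp":[0,0,0],"roll":0.18,"gripper":0.085},{"dp":[0,0,0],"roll":0.18,"gripper":0.085},{"dp":[0,0,0],"roll":0.18,"gripper":0.085},{"dp":[0,0,0],"roll":0.161,"gripper":0.085},{"dp":[0,0,0],"roll":0,"gripper":0.085}]}}

```text
time_s: 19.48
eef_pos: [471.3, 14.5, 92.9]
orientation: [179.8, -0.0, 179.9]
force: [0.1, -0.4, 0.0]
finger_gap: 85.3
grasp_force: 0.0
```

```bash
python3 st.py; python3 - <<'E'
from fit import *
a=ctrl.grab_frame("scene");ctrl.grab_frame("top")
M=masks('battery',(471,14.5),z=17,tol=25)
for n in M: print(fit({n:M[n]},box(-29,29,-13,13,2,32),471,14.5,0))
b=ctrl.grab_frame("top")
cv2.imwrite('pics/c6.png',np.hstack([cv2.resize(a[150:270,250:370],(400,400)),cv2.resize(b[180:340,180:340],(400,400),interpolation=cv2.INTER_CUBIC)]))
E
```

```text
19.475
q [  1.65  -6.23 -16.33  79.89   0.18   1.73]
eef_pos [471.33  14.53  92.88]
orientation [179.82  -0.   179.92]
force [ 0.09 -0.44  0.02]
toolz [-0.      0.0032 -1.    ]
battery scene 0.51 311 [292.9, 198.4, 22.2, 28.4]
battery top none
(array([471.16,  15.37,  -2.03]), np.float64(0.9238650415121004))
```

View pics/c6.png

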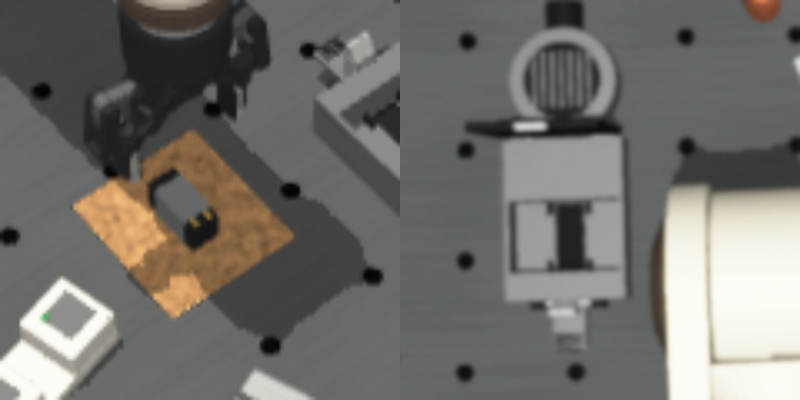

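```bash
python3 - <<'E'
from h import *
g=cv2.imread('pics/t4.png').mean(2)
print('col 246-250 rows 225..325'); c=g[:,246:251].mean(1); print([(i,int(c[i])) for i in range(228,306)])
for rows in((270,278),(240,252)):
  c=g[rows[0]:rows[1]].mean(0); print(rows,[(i,int(c[i])) for i in range(215,280)])
for nm,P in dict(rimcorners=[[x,y,45] for x in(-55,85) for y in(-52,52)],pittop=[[x,y,45] for x in(-31.5,31.5) for y in(-48,48)],pitfloor=[[x,y,12] for x in(-31.5,31.5) for y in(-48,48)],ribs=[[x,y,20] for x in(-31,-20,20,31) for y in (-15.5,15.5)]).items():
  print(nm,proj('top',np.array(P)+[522,203.5,0]).round(1).tolist())
E
```

```text
col 246-250 rows 225..325
[(228, 38), (229, 36), (230, 32), (231, 23), (232, 18), (233, 32), (234, 70), (235, 114), (236, 141), (237, 150), (238, 151), (239, 151), (240, 151), (241, 151), (242, 151), (243, 152), (244, 151), (245, 151), (246, 151), (247, 151), (248, 152), (249, 152), (250, 152), (251, 152), (252, 152), (253, 152), (254, 152), (255, 153), (256, 153), (257, 151), (258, 144), (259, 122), (260, 96), (261, 71), (262, 47), (263, 34), (264, 32), (265, 32), (266, 32), (267, 32), (268, 32), (269, 33), (270, 33), (271, 32), (272, 33), (273, 33), (274, 33), (275, 32), (276, 33), (277, 32), (278, 32), (279, 32), (280, 32), (281, 32), (282, 32), (283, 32), (284, 32), (285, 31), (286, 30), (287, 48), (288, 90), (289, 128), (290, 148), (291, 153), (292, 155), (293, 155), (294, 155), (295, 155), (296, 155), (297, 155), (298, 153), (299, 148), (300, 141), (301, 135), (302, 138), (303, 153), (304, 172), (305, 177)]
(270, 278) [(215, 96), (216, 96), (217, 96), (218, 96), (219, 97), (220, 103), (221, 120), (222, 131), (223, 115), (224, 80), (225, 72), (226, 105), (227, 137), (228, 150), 
[... 1021 characters left out ...]
, 151), (251, 152), (252, 152), (253, 152), (254, 152), (255, 152), (256, 152), (257, 152), (258, 152), (259, 152), (260, 153), (261, 153), (262, 153), (263, 153), (264, 153), (265, 153), (266, 152), (267, 144), (268, 122), (269, 88), (270, 69), (271, 79), (272, 92), (273, 97), (274, 98), (275, 98), (276, 98), (277, 98), (278, 98), (279, 98)]
rimcorners [[297.8, 268.8], [298.2, 220.8], [232.9, 268.6], [233.7, 221.2]]
pittop [[286.8, 266.9], [287.3, 222.7], [257.6, 266.8], [258.2, 222.8]]
pitfloor [[287.1, 268.8], [287.6, 225.8], [258.6, 268.7], [259.2, 225.9]]
ribs [[287.0, 253.7], [287.1, 239.7], [282.0, 253.6], [282.1, 239.7], [263.8, 253.6], [264.0, 239.7], [258.8, 253.6], [259.0, 239.7]]
```

```bash
python3 - <<'E'
from h import *
from scipy.optimize import minimize
from scipy.ndimage import map_coordinates
G={}
for n,f in(('top','t4'),('scene','s4')):
    g=cv2.GaussianBlur(cv2.imread(f'pics/{f}.png').mean(2),(0,0),0.8); G[n]=np.hypot(cv2.Sobel(g,-1,1,0),cv2.Sobel(g,-1,0,1))
def seg(a,b): return np.linspace(a,b,40)
S={'rim':[seg((-55,y,45),(75,y,45)) for y in(-52,52)]+[seg((-55,y,45),(-55,-y/2.5,45)) for y in(-52,52)],
'pitN':[seg((-31.5,-48,45),(-31.5,48,45)),seg((31.5,-48,45),(31.5,48,45)),seg((-31.5,48,45),(31.5,48,45)),seg((-31.5,-48,45),(31.5,-48,45))]}
L=np.vstack(S['rim']+S['pitN'])
def sc(p,ns,L=L):
    a=p[2]*np.pi/180; R=np.array([[np.cos(a),-np.sin(a),0],[np.sin(a),np.cos(a),0],[0,0,1]])
    s=0
    for n in ns:
        px=proj(n,L@R.T+[p[0],p[1],0]); s+=np.minimum(map_coordinates(G[n],px.T,order=1),150).mean()
    return s/len(ns)
for ns in(('top',),('scene',),('top','scene')):
    best=max(((sc((x,y,w),ns),x,y,w) for x in np.arange(514,530,1.) for y in np.arange(197,210,1.) for w in(-1,0,1,2)))
    r=minimize(lambda p:-sc(p,ns),best[1:],method='Nelder-Mead',options=dict(initial_simplex=np.array(best[1:])+np.array([[0,0,0],[1,0,0],[0,1,0],[0,0,.7]])))
    print(ns,r.x.round(2),-r.fun)
s=cv2.imread('pics/s4.png')[140:240,330:450]; s=cv2.resize(s,None,fx=6,fy=6,interpolation=cv2.INTER_CUBIC)
for (x,y),col in(((520.5,203.5),(0,255,0)),):
    q=proj('scene',np.vstack([[[a*1.,b,45] for a,b in((-55,-52),(-55,52),(85,52),(85,-52),(-55,-52))],[[a,b,45] for a,b in((-31.5,-48),(-31.5,48),(31.5,48),(31.5,-48),(-31.5,-48))],[[a,b,12] for a,b in((-31.5,-13),(-31.5,13),(31.5,13),(31.5,-13),(-31.5,-13))]])+[x,y,0])
    q=((q[:,::-1]-[330,140])*6+3).astype(np.int32)
    for k in range(3): cv2.polylines(s,[q[5*k:5*k+5]],False,col,1)
cv2.imwrite('pics/c7.png',s)
E
```

```text
('top',) [518.91 201.06   1.33] 108.41559478462463
('scene',) [521.21 202.2    1.33] 108.0859041339932Traceback (most recent call last):
  File "<stdin>", line 18, in <module>
  File "<stdin>", line 18, in <genexpr>
  File "<stdin>", line 15, in sc
  File "h.py", line 14, in proj
    K,d,t,R=cam(n); c=(np.atleast_2d(P)-t)@R; c=c*[1,-1,-1]
            ~~~^^^
  File "h.py", line 5, in cam
    p=ctrl.camera_params(n); K=np.array([[p['fx'],0,p['cx']],[0,p['fy'],p['cy']],[0,0,1.]])
ValueError: time passes only in moves, steps and waits
```

Request:
{"op": "apply_moves", "data": {"motion": [{"dp":[0,0,-0.035],"roll":0,"gripper":0.07},{"dp":[0,0,-0.03],"roll":0,"gripper":0.06},{"dp":[0,0,-0.017],"roll":0,"gripper":0.06},{"dp":[0,0,-0.006],"roll":0,"gripper":0.06},{"dp":[0,0,0],"roll":0,"gripper":0.06},{"dp":[0,0,0],"roll":0,"gripper":0.04},{"dp":[0,0,0],"roll":0,"gripper":0.02},{"dp":[0,0,0],"roll":0,"gripper":0.02}], "force": 40}}

```text
time_s: 20.72
eef_pos: [472.0, 14.5, 5.8]
orientation: [179.8, 0.1, 180.0]
force: [-0.5, 0.2, 6.2]
finger_gap: 25.5
grasp_force: 40.3
```

Request:
{"op": "apply_moves", "data": {"motion": [{"dp":[0,0,0],"roll":0,"gripper":0.02},{"dp":[0,0,0],"roll":0,"gripper":0.02}]}}

```text
time_s: 20.98
eef_pos: [472.0, 14.5, 5.8]
orientation: [179.8, 0.1, 180.0]
force: [-1.1, 0.3, 5.7]
finger_gap: 25.7
grasp_force: 40.3
```

Request:
{"op": "apply_moves", "data": {"motion": [{"dp":[0,0,0.01],"roll":0,"gripper":0.02},{"dp":[0,0,0.03],"roll":0,"gripper":0.02},{"dp":[0.005,0.015,0.035],"roll":0,"gripper":0.02},{"dp":[0.012,0.045,0.01],"roll":0.01,"gripper":0.02},{"dp":[0.012,0.05,0],"roll":0.01,"gripper":0.02},{"dp":[0.012,0.05,0],"roll":0,"gripper":0.02},{"dp":[0.007,0.0275,0],"roll":0,"gripper":0.02},{"dp":[0,0,0],"roll":0,"gripper":0.02}]}}

```text
time_s: 21.98
eef_pos: [519.2, 203.6, 89.7]
orientation: [179.8, -0.0, -178.7]
force: [0.4, -0.6, -1.2]
finger_gap: 25.6
grasp_force: 39.8
```

Request:
{"op": "apply_moves", "data": {"motion": [{"dp":[0,0,0],"roll":0,"gripper":0.02}]}}

```text
time_s: 22.1
eef_pos: [519.0, 201.5, 89.8]
orientation: [179.8, -0.0, -178.9]
force: [0.1, -0.3, -1.7]
finger_gap: 25.1
grasp_force: 39.8
```

```bash
python3 st.py; python3 - <<'E'
from h import *
s=ctrl.state(); a=ctrl.grab_frame("scene"); x,y,z=s['eef_pos']
im=cv2.resize(a[130:240,320:450],None,fx=6,fy=6,interpolation=cv2.INTER_CUBIC)
def dr(P,o,col):
    q=proj('scene',np.array(P,float)+o); q=((q[:,::-1]-[320,130])*6+3).astype(np.int32); cv2.polylines(im,[q],True,col,1)
sq=lambda a,b,z:[(-a,-b,z),(-a,b,z),(a,b,z),(a,-b,z)]
dr([(-55,-52,45),(-55,52,45),(85,52,45),(85,-52,45)],[520,202,0],(0,255,0)); dr(sq(31.5,48,45),[520,202,0],(0,255,0))
for zz in(-3.8,26.2): dr(sq(29,13,zz),[x,y,z],(0,0,255))
cv2.imwrite('pics/c7.png',im)
E
```

```text
22.1
q [21.14  5.45 -5.05 79.48  0.16 20.  ]
eef_pos [519.01 201.49  89.83]
orientation [ 1.7984e+02 -4.0000e-02 -1.7887e+02]
force [ 0.15 -0.32 -1.68]
toolz [-7.0e-04  2.7e-03 -1.0e+00]
```

View pics/c7.png

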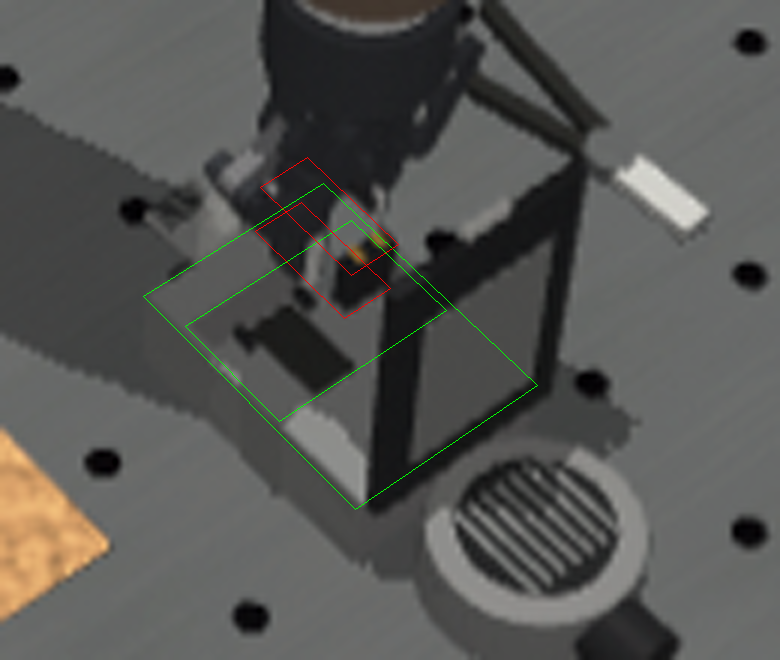

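Request:
{"op": "apply_moves", "data": {"motion": [{"dp":[0.0012,0.0005,-0.02],"roll":0.002,"gripper":0.02},{"dp":[0,0,-0.02],"roll":0,"gripper":0.02},{"dp":[0,0,-0.01],"roll":0,"gripper":0.02},{"dp":[0,0,-0.008],"roll":0,"gripper":0.02},{"dp":[0,0,0],"roll":0,"gripper":0.02}]}}

```text
time_s: 22.78
eef_pos: [520.4, 202.2, 31.7]
orientation: [179.8, -0.0, -178.8]
force: [0.2, -0.0, -1.2]
finger_gap: 25.5
grasp_force: 39.8
```

Request:
{"op": "apply_moves", "data": {"motion": [{"dp":[0,0,-0.005],"roll":0,"gripper":0.02},{"dp":[0,0,-0.003],"roll":0,"gripper":0.02},{"dp":[0,0,-0.002],"roll":0,"gripper":0.02},{"dp":[0,0,0],"roll":0,"gripper":0.02}]}}

```text
time_s: 23.28
eef_pos: [520.4, 202.5, 21.7]
orientation: [179.8, -0.0, -178.7]
force: [0.3, -0.1, -1.7]
finger_gap: 25.4
grasp_force: 39.8
```

Below the rib tops without contact; on to the floor.

Request:
{"op": "apply_moves", "data": {"motion": [{"dp":[0,0,-0.002],"roll":0,"gripper":0.02},{"dp":[0,0,-0.002],"roll":0,"gripper":0.02},{"dp":[0,0,-0.001],"roll":0,"gripper":0.02},{"dp":[0,0,0],"roll":0,"gripper":0.02}]}}

```text
time_s: 23.78
eef_pos: [520.5, 202.5, 16.7]
orientation: [179.8, -0.0, -178.8]
force: [-0.7, -0.3, -0.6]
finger_gap: 25.3
grasp_force: 39.8
```

Request:
{"op": "apply_moves", "data": {"motion": [{"dp":[0,0,-0.001],"roll":0,"gripper":0.02},{"dp":[0,0,-0.0007],"roll":0,"gripper":0.02},{"dp":[0,0,0],"roll":0,"gripper":0.02}]}}

```text
time_s: 24.15
eef_pos: [520.6, 202.6, 15.8]
orientation: [179.8, 0.0, -178.7]
force: [-3.1, -2.3, 5.7]
finger_gap: 25.5
grasp_force: 40.5
```

Request:
{"op": "apply_moves", "data": {"motion": [{"dp":[0,0,0],"roll":0,"gripper":0.035},{"dp":[0,0,0],"roll":0,"gripper":0.045},{"dp":[0,0,0],"roll":0,"gripper":0.045},{"dp":[0,0,0.02],"roll":0,"gripper":0.045},{"dp":[0,0,0.04],"roll":0,"gripper":0.045},{"dp":[-0.02,0,0.05],"roll":0,"gripper":0.045},{"dp":[-0.02,0,0.06],"roll":0,"gripper":0},{"dp":[-0.02,0,0.06],"roll":0,"gripper":0}]}}

```text
time_s: 25.15
eef_pos: [460.1, 202.4, 245.5]
orientation: [179.8, 0.0, -178.8]
force: [1.5, 0.6, -0.4]
finger_gap: 9.1
grasp_force: 0.0
```

```bash
python3 st.py; python3 - <<'E'
from h import *
a=ctrl.grab_frame("scene")
im=cv2.resize(a[130:240,320:450],None,fx=6,fy=6,interpolation=cv2.INTER_CUBIC); cv2.imwrite('pics/c8.png',im)
for l in('lid_edge','lid_hinge'): print(l,ctrl.landmark_of(l,'scene')[:2])
th=1.5
print(proj('scene',[[520.3+85-140*np.cos(t)+8*np.sin(t),202.3,46+140*np.sin(t)+8*np.cos(t)] for t in(1.3,1.5,1.57)]))
E
```

```text
25.15
q [23.64 -1.26  5.26 96.45  0.17 22.4 ]
eef_pos [460.15 202.36 245.48]
orientation [ 179.81    0.   -178.76]
force [ 1.55  0.61 -0.38]
toolz [-0.      0.0032 -1.    ]
lid_edge [{'pixel': [168.7, 402.3], 'confidence': 0.75}]
lid_hinge [{'pixel': [199.5, 393.9], 'confidence': 0.84}]
[[162.5556612  393.04847245]
 [169.15030189 401.21833057]
 [171.86379653 404.06261784]]
```

View pics/c8.png

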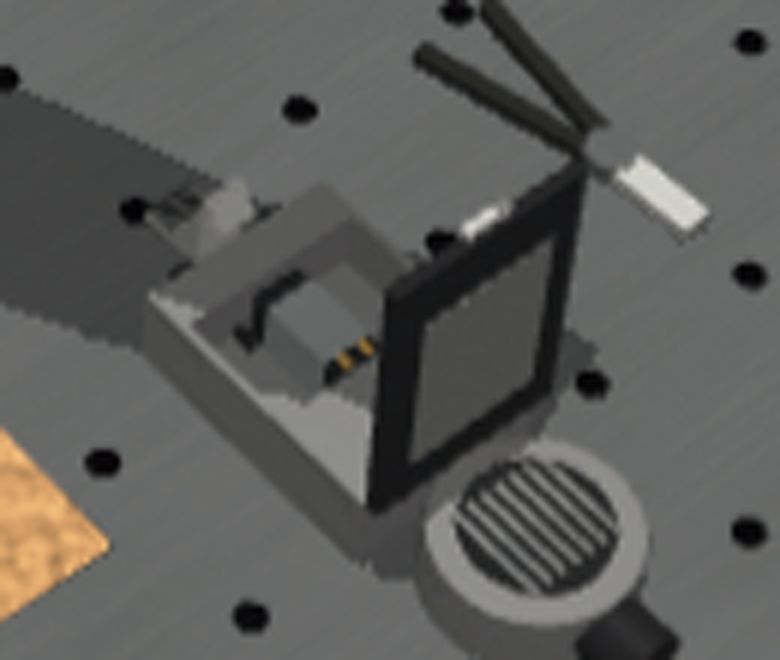

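Request:
{"op": "apply_moves", "data": {"motion": [{"dp":[0.04,0,0],"roll":0,"gripper":0},{"dp":[0.05,0,0],"roll":0,"gripper":0},{"dp":[0.05,0,0],"roll":0,"gripper":0},{"dp":[0.035,0,0],"roll":0,"gripper":0},{"dp":[0,0,0],"roll":0,"gripper":0}]}}

```text
time_s: 25.92
eef_pos: [637.6, 202.0, 239.5]
orientation: [179.9, -0.3, -178.8]
force: [-1.5, -1.1, 0.2]
finger_gap: 0.2
grasp_force: 0.0
```

```bash
python3 st.py
```

```text
25.925
q [17.51 23.16 32.81 99.88  0.17 16.33]
eef_pos [637.64 202.02 239.46]
orientation [ 179.9    -0.27 -178.82]
force [-1.46 -1.07  0.16]
toolz [-0.0048  0.0016 -1.    ]
```

Now down behind the lid.

Request:
{"op": "apply_moves", "data": {"motion": [{"dp":[0,0,-0.04],"roll":0,"gripper":0},{"dp":[0,0,-0.03],"roll":0,"gripper":0},{"dp":[-0.008,0,-0.01],"roll":0,"gripper":0},{"dp":[0,0,0],"roll":0,"gripper":0}]}}

```text
time_s: 26.42
eef_pos: [626.6, 202.4, 162.6]
orientation: [179.8, -0.1, -178.7]
force: [0.1, 0.2, 0.2]
finger_gap: -0.2
grasp_force: 0.0
```

Request:
{"op": "apply_moves", "data": {"motion": [{"dp":[-0.01,0,-0.001],"roll":0,"gripper":0},{"dp":[-0.017,0,-0.001],"roll":0,"gripper":0},{"dp":[-0.017,0,-0.004],"roll":0,"gripper":0},{"dp":[-0.016,0,-0.006],"roll":0,"gripper":0}]}}

```text
time_s: 26.92
eef_pos: [567.6, 202.6, 152.9]
orientation: [179.8, 0.1, -178.8]
force: [1.4, -1.3, 0.4]
finger_gap: -0.4
grasp_force: 0.5
```

Request:
{"op": "apply_moves", "data": {"motion": [{"dp":[-0.015,0,-0.009],"roll":0,"gripper":0},{"dp":[-0.0135,0,-0.011],"roll":0,"gripper":0},{"dp":[-0.012,0,-0.013],"roll":0,"gripper":0},{"dp":[-0.01,0,-0.014],"roll":0,"gripper":0}]}}

```text
time_s: 27.42
eef_pos: [517.2, 202.7, 105.6]
orientation: [179.8, 0.1, -178.7]
force: [1.0, -0.5, 1.3]
finger_gap: -0.2
grasp_force: 0.5
```

Request:
{"op": "apply_moves", "data": {"motion": [{"dp":[-0.009,0,-0.0155],"roll":0,"gripper":0},{"dp":[-0.008,0,-0.016],"roll":0,"gripper":0},{"dp":[-0.005,0,-0.01],"roll":0,"gripper":0},{"dp":[0,0,0],"roll":0,"gripper":0}]}}

```text
time_s: 27.92
eef_pos: [495.4, 202.6, 63.6]
orientation: [179.8, 0.0, -178.7]
force: [0.1, 1.3, 0.6]
finger_gap: -0.1
grasp_force: 0.6
```

Request:
{"op": "apply_moves", "data": {"motion": [{"dp":[0,0,-0.004],"roll":0,"gripper":0},{"dp":[0,0,-0.003],"roll":0,"gripper":0},{"dp":[0,0,-0.001],"roll":0,"gripper":0},{"dp":[0,0,0],"roll":0,"gripper":0}]}}

```text
time_s: 28.42
eef_pos: [495.6, 202.6, 55.8]
orientation: [179.8, 0.0, -178.7]
force: [-0.7, 0.5, 0.3]
finger_gap: -0.4
grasp_force: 0.5
```

Request:
{"op": "apply_moves", "data": {"motion": [{"dp":[0,0,-0.001],"roll":0,"gripper":0},{"dp":[0,0,-0.001],"roll":0,"gripper":0},{"dp":[0,0,0],"roll":0,"gripper":0}]}}

```text
time_s: 28.8
eef_pos: [495.7, 202.6, 53.5]
orientation: [179.8, 0.0, -178.8]
force: [-0.9, -0.2, 4.9]
finger_gap: -0.0
grasp_force: 2.2
```

Request:
{"op": "apply_moves", "data": {"motion": [{"dp":[0,0,-0.001],"roll":0,"gripper":0},{"dp":[0,0,0],"roll":0,"gripper":0}]}}

```text
time_s: 29.05
eef_pos: [495.7, 202.6, 53.0]
orientation: [179.8, 0.0, -178.7]
force: [-1.6, -0.7, 8.4]
finger_gap: -0.1
grasp_force: 4.2
```

Request:
{"op": "apply_moves", "data": {"motion": [{"dp":[0,0,-0.001],"roll":0,"gripper":0},{"dp":[0,0,0],"roll":0,"gripper":0}]}}

```text
time_s: 29.3
eef_pos: [495.7, 202.6, 52.4]
orientation: [179.8, 0.1, -178.7]
force: [-4.0, -1.1, 12.2]
finger_gap: -0.1
grasp_force: 6.0
```

Request:
{"op": "apply_moves", "data": {"motion": [{"dp":[0,0,-0.001],"roll":0,"gripper":0},{"dp":[0,0,-0.001],"roll":0,"gripper":0},{"dp":[0,0,0],"roll":0,"gripper":0}]}}

```text
time_s: 29.68
eef_pos: [495.7, 202.6, 51.3]
orientation: [179.8, 0.1, -178.8]
force: [-7.1, -2.0, 19.0]
finger_gap: -0.1
grasp_force: 9.7
```

Request:
{"op": "apply_moves", "data": {"motion": [{"dp":[0,0,0.005],"roll":0,"gripper":0},{"dp":[0,0,0.01],"roll":0,"gripper":0},{"dp":[0,0,0.02],"roll":0,"gripper":0},{"dp":[0,0,0],"roll":0,"gripper":0}]}}

```text
time_s: 30.18
eef_pos: [496.3, 202.8, 85.5]
orientation: [179.8, 0.1, -178.8]
force: [0.2, -0.2, 0.2]
finger_gap: -0.2
grasp_force: 0.0
```

```bash
python3 - <<'E'
from fit import *
a=ctrl.grab_frame("scene");b=ctrl.grab_frame("top")
for n in('scene','top'):
  for r in ctrl.landmark_of('lid_edge',n)[:2]: print(n,r)
print(proj('scene',[[605.3-140*np.cos(t)+8*np.sin(t),202.3,46+140*np.sin(t)+8*np.cos(t)] for t in(0,.1,.2)]))
p=cv2.imread('pics/scene0.png')
im=np.hstack([cv2.resize(x[140:240,330:430],None,fx=4,fy=4,interpolation=cv2.INTER_CUBIC) for x in(a,p)]); cv2.imwrite('pics/c9.png',im)
E
```

```text
scene {'pixel': [165.6, 359.7], 'confidence': 0.57}
scene {'pixel': [203.1, 389.0], 'confidence': 0.16}
top {'pixel': [298.6, 245.8], 'confidence': 0.71}
[[167.26720285 359.05727707]
 [164.31210395 359.79576824]
 [161.69086209 360.88610372]]
```

View pics/c9.png

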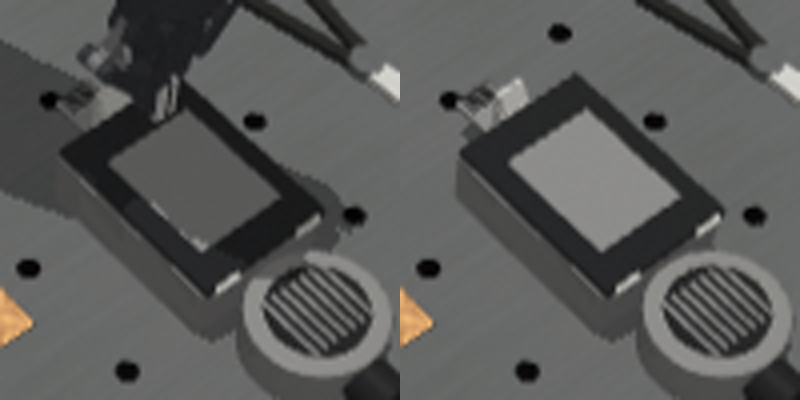

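Request:
{"op": "apply_moves", "data": {"motion": [{"dp":[-0.02,0,0.06],"roll":0,"gripper":0},{"dp":[-0.03,-0.05,0.06],"roll":0,"gripper":0},{"dp":[-0.03,-0.06,0.03],"roll":0,"gripper":0},{"dp":[-0.03,-0.06,0],"roll":0,"gripper":0},{"dp":[0,-0.06,0],"roll":0,"gripper":0},{"dp":[0,-0.06,0],"roll":0,"gripper":0},{"dp":[0,0,0],"roll":0,"gripper":0},{"dp":[0,0,0],"roll":0,"gripper":0}]}}

```text
time_s: 31.38
eef_pos: [399.7, -61.7, 213.4]
orientation: [179.8, -0.0, -178.8]
force: [-0.6, 1.1, 0.4]
finger_gap: -0.4
grasp_force: 0.0
```

```bash
python3 - <<'E'
from fit import *
a=ctrl.grab_frame("scene");ctrl.grab_frame("top")
p=cv2.imread('pics/scene0.png')
d=np.abs(a.astype(int)-p).mean(2); print('blower diff',d[155:215,345:415].mean(), 'rest (hammer,coupon,nozzle)',d[255:440,260:400].mean(),d[310:420,140:250].mean())
M=masks('lid',(520,202),z=50)
for n in M: print(n,fit({n:M[n]},box(-55,89,-52,52,46,54),520,202,1))
print(ctrl.state()['force'])
E
```

```text
blower diff 0.4693650793650794 rest (hammer,coupon,nozzle) 1.3063191763191766 0.4405785123966942
lid scene 0.85 1844 [346.5, 160.8, 66.0, 51.2]
lid top 0.82 3116 [220.4, 231.2, 49.0, 68.7]
scene (array([ 5.2135e+02,  2.0437e+02, -2.0000e-02]), np.float64(0.9671085858585858))
top (array([519.63, 203.58,   0.9 ]), np.float64(0.9825876296464532))
[ 0.26404525 -0.28521285 -0.27099809]
```

The lid looks just as it did when latched at the start (image difference about 0.5), and everything else in view is undisturbed, so I'm handing in.

```bash
python3 -c "
from workcell import ctrl
print(ctrl.finish_job())"
```

```text
the job is handed in; nothing more can be done
None
```

The job is handed in at about 31 s: the lid was opened by its latch, the battery went via the mat into the bay, and the lid is shut again, matching the starting picture. One early press missed the paddle and peaked at about 60 N at the wrist; it seemed to be a finger on the hook, but if the gripper's body was touching, that would break the 40 N limit.

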